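# Snap the lid of a food box shut, section by section

## Robot

A 6-joint arm with a two-finger parallel gripper is mounted at the origin on a cart in front of the work surface, level with it; the furniture and walls round the work are solid. World frame = base frame: x ahead of the robot, y to its left, z up, the work surface at z = 0. Lengths are in mm, angles in rad, forces in N, time in s.
With the tool pointing down it reaches from about 300 to 775 mm from the base axis. Payload 14.6 kg.
Tool frame: the origin (TCP) lies midway between the tips of the shut fingers; the grasp point (between the pads) lies 19 mm behind it; x points along the fingers, z is the direction in which the jaws open and shut, and the axes are right-handed (so a half turn about x gives the same grasp; the last joint's range is limited). The gripper opens to 94 mm and grips with 3 to 60 N. Pads are 16 mm wide; open, the fingers measure 119 mm over their backs; the gripper's body (75 mm by 177 mm) begins 78 mm behind the grasp point.
Start: joints at [-0.067, 0.3, 1.521, -0, 1.321, -0.067], TCP at [549.99, -0.002, 205.446] pointing down, gripper open.
Joint ranges: [-3.03, 3.03], [-0.79, 2.21], [0.23, 2.52], [-1.04, 4.18], [0, 3.07], [-2.55, 2.55]. Speed limits (rad/s): [2.22, 2.22, 2.57, 3.14, 3.14, 3.14].

## Interface

Orientations are given as [roll, pitch, yaw] about the fixed x, y, z axes, in that order (R = Rz(yaw) Ry(pitch) Rx(roll)).
In Python, from cell import * gives the robot as it stands.
- The arm moves only by the tool play_rows, never from a script. Its argument "motion" is one flat list of numbers, 7 for each row, row after row: the turn, a rotation vector about the tool's x, y, z in rad, then the shift along the tool's x, y, z in m, then the closure, from -1 (fully open) to 1 (shut), so that 0 is half open. In form: [rx, ry, rz, x, y, z, fingers, rx, ry, rz, x, y, z, fingers, ...]. A call has 1 to 20 rows; each row shifts and turns the pose as measured when the row begins, along the tool's axes as they then stand; what a row does not reach is not made up. A row lasts 1/10 s, in which the tool goes at most 50 mm and 8.59 degrees, less where a joint would pass 70% of its speed; a pose out of reach is approached as far as the arm can. A call with a gripper value outside its range is refused whole. The fingers move at their own pace and stop on an object; "newtons" is the grip in N (left out, the last holds). Time passes only in rows, so rows that do not move let the fingers close. It gives the time, the measured TCP pose, the force and the opening at its end, in the units of the state.
- read_state(): the state, without advancing time (a new reading comes with each control period).
- camera(name): name is "scene" or "side" or "wrist"; returns (picture, depth): 400x640x3 uint8, blue, green, red; 400x640 float32, mm along the optical axis (not along the pixel's ray), 0 where there is no reading.
- camera_params(name): a dict with "fx", "fy", "cx", "cy" (pixels), "T" (4x4, takes a point from camera to world coordinates). Camera axes: x right, y down, z forward; pixel columns grow to the right and rows downward; lengths in mm; the calibration is good to about 2 mm. The wrist camera is an equidistant fisheye: a pixel r from the principal point sees the ray r / f radians off the axis. A picture is of the moment at which its call begins: read the wrist's pose just before it. camera_params takes no time and is no camera call; for the wrist camera it gives the pose at the moment of the call.
- sign_off(): hands the job in, once; it reports no verdict.
Trained networks look in the newest picture that a camera, given by its name, has taken for a name from the list of things; names that differ only in an ending like _2 or _b are one class to them, and where a whole thing is asked for, a point or a joint stands for the part that bears it (a point fixed in the world has none). Each returns a list of dicts, best first, with "conf" (0 to 1); they miss things now and then, are a little off and sometimes report something else, mostly with a low value. They report only what shows in the picture. A call takes as long as a camera call.
- masks_of(camera, name): "region" (400x640 bool, what is visible of it).
- place_of(camera, name): "at" ([x, y, z] in mm, in the coordinates of the camera as it stood for that picture, good to about 4 mm: a listed point, or the origin of a listed thing).
The state is a dict: "clock": time; "joints": joint angles; "qd": joint speeds; "effort": joint torques, N m; "eef_pos": TCP position; "eef_rot": TCP orientation; "wrist_force": force on the tool from outside, world axes, zero at the start; "moment": the same for the moment, N m; "finger_gap": finger opening in mm.
Only numpy, scipy, OpenCV 4.12 (cv2) and the standard library are available. Lean on these libraries where they do the work, as an engineer would, in place of code of your own. Each camera call takes 0.05 s, during which the arm holds its last target.

## Task

The lid lies on the food box, but the four hinged sections of its rim still stand up. With a fingertip press them down one after the other until each snaps fully shut: begin with the section that carries the orange pull tab, then go round clockwise as seen from above. Leave the box standing where it is, do not lift or shove it, and leave the mug, the spoon and the bowls alone.

Things in the scene. Friction and masses are not known exactly. Their poses are not given: they have to be found in the camera images.
- food_box: square loose food box, about 0.9 kg: pale blue tub 128 x 128 x 61 mm, off-white lid 141 x 141 mm with four teal rim sections between fixed corners 24 x 24 mm; middle panel's top at 68.5 mm, the rest 67 mm. Origin: centre of the underside; z up. Any yaw. Clockwise from above its sides are -x (section 1, with the orange tab), +y (section 2), +x (section 3), -y (section 4)
- section1 (a joint): opening angle of section 1, a flap 84 x 23.5 x 5 mm hinged 47 mm from the box's centre, 67 mm up, with a 14 mm skirt and, on this one only, the orange tab (34 mm wide, sticks out 18 mm). 0 = shut, flush; 0.42 rad = standing up, outer edge 9 mm higher. Pressed on its pad it resists with up to about 8 N, past half way (0.20) snaps down and stays; let go before, it springs up
- section2 (a joint): opening angle of rim section 2 (no tab), next clockwise after the tab's section; otherwise the same as section 1
- section3 (a joint): opening angle of rim section 3 (no tab), opposite the tab's section; otherwise the same
- section4 (a joint): opening angle of rim section 4 (no tab), the last clockwise; otherwise the same
- section1_pad (a point): centre of the ribbed pad (10 x 50 mm, a lighter teal) on the top of section 1, where to press: 63.5 mm out from the box's centre and 16.5 mm out from the flap's hinge, about 75 mm above the worktop when the section stands up and 68 mm when shut. Moves with the section; its x axis points outward from the box
- section2_pad (a point): the same point on section 2
- section3_pad (a point): the same point on section 3
- section4_pad (a point): the same point on section 4
- mug: yellow mug, loose, 78 mm wide (113 mm with its handle), 102 mm high; origin at the centre of its underside; bystander
- spoon: steel spoon, loose, 165 x 35 x 14 mm, lying on the worktop; origin under its centre; bystander
- bird_bowl: white bowl with a dark rim, loose, 128 mm wide, 64 mm high; origin at the centre of its underside; bystander

How it is judged:
By the outcome, as a careful person would: the job done as asked, in the order asked, and still so for the second after the job is handed in, with the robot touching nothing.
It also fails if it takes over 45 s, if anything falls off the work surface, if the arm or the gripper's body presses on something with over 40 N, if the wrist force passes 120 N, or if a joint passes its speed limit or range.

## Working session

There is one attempt and no reset: what is moved stays moved. The work goes in short steps, Python scripts to look and compute and a tool call to move; the robot and the scene stay as the last step left them, time stands still between calls to the robot, and variables do not carry over. Pictures are saved under pics/ and viewed, and the job is handed in when it is done.

Besides the shell and the picture viewer there is one more tool, called in YAML: its name, and indented under it one key for each argument. play_rows: Moves the arm, as the interface text tells. Its arguments: {"type":"object","properties":{"motion":{"type":"array","items":{"type":"number"}},"newtons":{"type":"number"}},"required":["motion"]}

```bash
mkdir -p pics; python3 - <<'E'
from cell import *
import cv2, numpy as np
s=read_state(); print(s)
for c in ["scene","side"]:
    im,d=camera(c); cv2.imwrite(f"pics/{c}0.png",im); P=camera_params(c); T=np.array(P["T"])
    print(c,P["fx"],P["cx"],P["cy"],T.round(3).tolist())
    for n in ["food_box","section1_pad","section2_pad","section3_pad","section4_pad","mug","spoon","bird_bowl"]:
        for r in place_of(c,n)[:4]:
            p=T@np.append(r["at"],1); print(n,round(r["conf"],2),p[:3].round(1))
E
```

```text
{'clock': 0.0, 'joints': array([-6.65811681e-02,  3.00440199e-01,  1.52157476e+00,  1.12762362e-05,
        1.32070237e+00, -6.66189419e-02]), 'qd': array([-0.00068954, -0.00015256,  0.00167748, -0.00120663,  0.00164088,
       -0.00027758]), 'effort': array([-1.53750298e-03, -5.31805658e+01, -3.52735734e+01,  7.07558286e-02,
        2.43994006e-02, -4.79655944e-05]), 'eef_pos': array([5.49739546e+02, 2.77545021e-02, 2.04905957e+02]), 'eef_rot': array([3.06526249, 1.5696716 , 3.06529747]), 'wrist_force': array([ 0.23532043,  0.64198829, -0.62065421]), 'moment': array([0.00136133, 0.06805529, 0.03641234]), 'finger_gap': 93.83258895846683}
scene 423.43808634864 318.9019355269834 201.782677295143 [[-0.754, -0.551, 0.356, -62.314], [-0.656, 0.634, -0.409, 520.233], [-0.001, -0.542, -0.84, 1390.329], [0.0, 0.0, 0.0, 1.0]]
section3_pad 0.73 [475.1 325.7  -1. ]
mug 0.85 [500.1 167.1  -2. ]
spoon 0.62 [ 469.5 -561.1   -4.8]
bird_bowl 0.63 [475.3 325.2  -1.2]
side 406.0371798984879 322.07514120424565 201.07331921104097 [[0.941, -0.174, 0.289, 96.786], [-0.337, -0.429, 0.838, -1311.708], [-0.022, -0.886, -0.463, 752.085], [0.0, 0.0, 0.0, 1.0]]
food_box 0.66 [ 505.  -248.2    2.1]
section1_pad 0.66 [ 566.3 -234.9   77.7]
section1_pad 0.23 [478.4 324.2   4. ]
section2_pad 0.7 [ 522.5 -307.    77. ]
section2_pad 0.4 [ 487.6 -187.7   77.4]
section3_pad 0.43 [ 446.2 -263.7   78.7]
section4_pad 0.67 [ 488.9 -189.4   79.5]
mug 0.85 [496.2 171.8   2. ]
spoon 0.82 [ 477.4 -560.4    1.4]
bird_bowl 0.62 [477.8 327.    2.4]
```

View pics/scene0.png

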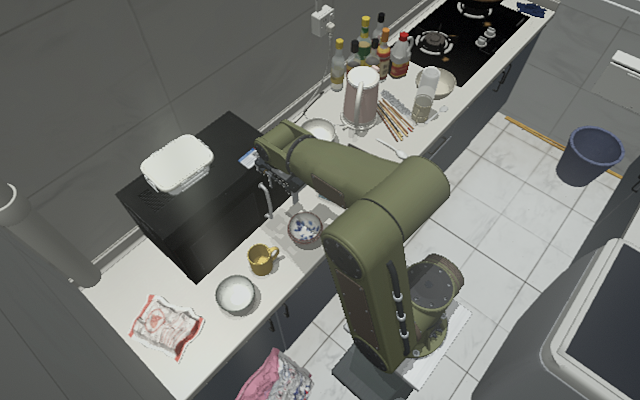

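View pics/side0.png

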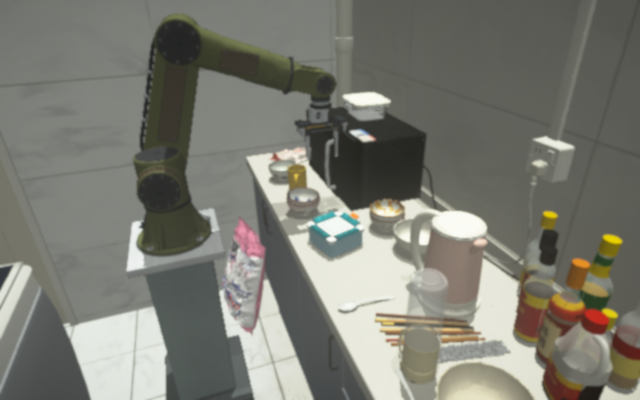

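```bash
cat > h.py <<'E'
from cell import *
import cv2, numpy as np
def cloud(c):
    im,d=camera(c);P=camera_params(c);T=np.array(P["T"])
    v,u=np.mgrid[:400,:640]
    X=np.stack([(u-P["cx"])/P["fx"]*d,(v-P["cy"])/P["fy"]*d,d],-1)
    return im,d,X@T[:3,:3].T+T[:3,3]
E
python3 - <<'E'
from h import *
im,d,W=cloud("side")
cv2.imwrite("pics/side_z.png",cv2.resize(im[150:270,230:470],None,fx=3.3,fy=3.3,interpolation=cv2.INTER_CUBIC))
for (u,v,n) in [(352,216,'tab'),(303,190,'bowlL'),(303,213,'bowlLnear'),(386,202,'bowlR'),(372,218,'bowlR l'),(386,230,'bR'),(415,230,'kettle h'),(455,220,'kettle'),(380,150,'mwtop'),(330,195,'mw'),(398,235,'bowl3')]:
    print(n,W[v,u].round(0),d[v,u])
ok=(d>0)
top=np.zeros((400,400,3),np.uint8); hm=np.full((400,400),-1.)
# x 250..850, y -650..150 at 2mm
g=np.full((300,400,3),60,np.uint8); H=np.zeros((300,400))
for p,c in zip(W[ok],im[ok]):
    i=int((p[0]-250)/2); j=int((p[1]+650)/2)
    if 0<=i<300 and 0<=j<400 and p[2]<400:
        if p[2]>=H[i,j]-3: H[i,j]=p[2]; g[i,j]=c
g=g[::-1,::-1]; cv2.imwrite("pics/top0.png",cv2.resize(g,None,fx=2,fy=2,interpolation=0))
for x in range(250,850,40):
    print(x,[int(H[(x-250)//2:(x-250)//2+20,k:k+20].max()) for k in range(0,400,20)])
E
```

```text
tab [ 575. -229.   77.] 1358.4523
bowlL [489.  49.  64.] 1572.2533
bowlLnear [453. -64.  28.] 1483.8694
bowlR [ 730. -175.   73.] 1450.0553
bowlR l [ 646. -235.   57.] 1382.247
bR [ 692. -254.   10.] 1401.5422
kettle h [ 632. -517.  174.] 1087.7971
kettle [ 685. -605.  241.] 998.9013
mwtop [ 734. -105.  245.] 1429.9651
mw [615.  90.  -1.] 1672.7366
bowl3 [ 696. -329.   33.] 1329.3041
250 [0, 0, 0, 0, 0, 0, 0, 0, 0, 0, 0, 0, 0, 0, 0, 0, 0, 0, 0, 0]
290 [0, 0, 0, 0, 0, 0, 0, 0, 0, 0, 0, 0, 0, 0, 0, 0, 0, 0, 0, 0]
330 [0, 3, 0, 0, 0, 0, 0, 1, 0, 0, 0, 0, 0, 0, 0, 0, 0, 0, 0, 0]
370 [3, 4, 12, 4, 3, 3, 4, 3, 3, 3, 3, 3, 4, 3, 4, 61, 63, 4, 4, 3]
410 [3, 11, 14, 5, 3, 4, 2, 3, 77, 79, 78, 74, 2, 4, 78, 81, 80, 77, 2, 3]
450 [11, 7, 15, 3, 4, 4, 3, 73, 75, 76, 71, 78, 0, 3, 76, 348, 348, 345, 64, 99]
490 [10, 5, 13, 5, 4, 5, 3, 71, 78, 72, 72, 79, 0, 0, 76, 399, 398, 76, 0, 103]
530 [10, 3, 9, 4, 5, 4, 2, 4, 78, 72, 78, 79, 65, 0, 2, 399, 374, 2, 0, 0]
570 [0, 3, 4, 4, 3, 4, 3, 3, 69, 78, 82, 0, 0, 0, 5, 397, 347, 251, 5, 4]
610 [241, 241, 243, 236, 5, 4, 3, 4, 4, 4, 79, 3, 3, 285, 287, 348, 347, 345, 283, 283]
650 [243, 243, 245, 236, 4, 70, 72, 70, 70, 82, 81, 79, 3, 285, 286, 286, 286, 284, 280, 0]
690 [243, 244, 241, 0, 70, 69, 3, 31, 72, 81, 39, 80, 79, 283, 282, 282, 282, 281, 281, 334]
730 [241, 241, 0, 0, 0, 3, 15, 25, 70, 81, 83, 83, 0, 281, 282, 281, 281, 282, 355, 355]
770 [3, 3, 0, 0, 0, 0, 22, 72, 59, 0, 0, 3, 0, 281, 283, 283, 282, 281, 355, 353]
810 [4, 5, 4, 0, 0, 0, 0, 0, 0, 0, 0, 5, 4, 280, 282, 281, 282, 282, 356, 353]
```

View pics/side_z.png

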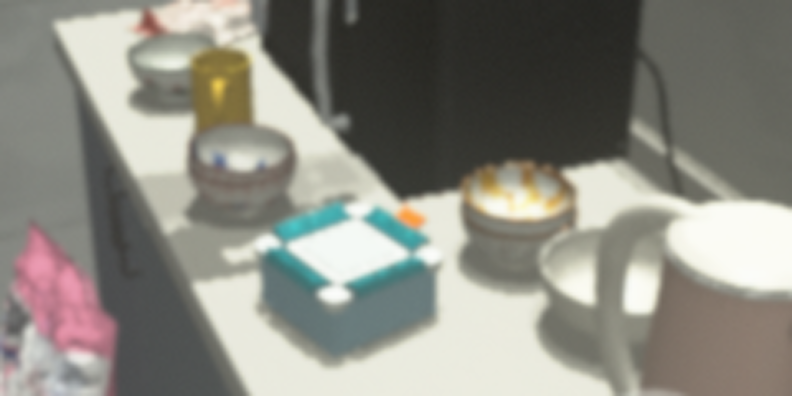

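View pics/top0.png

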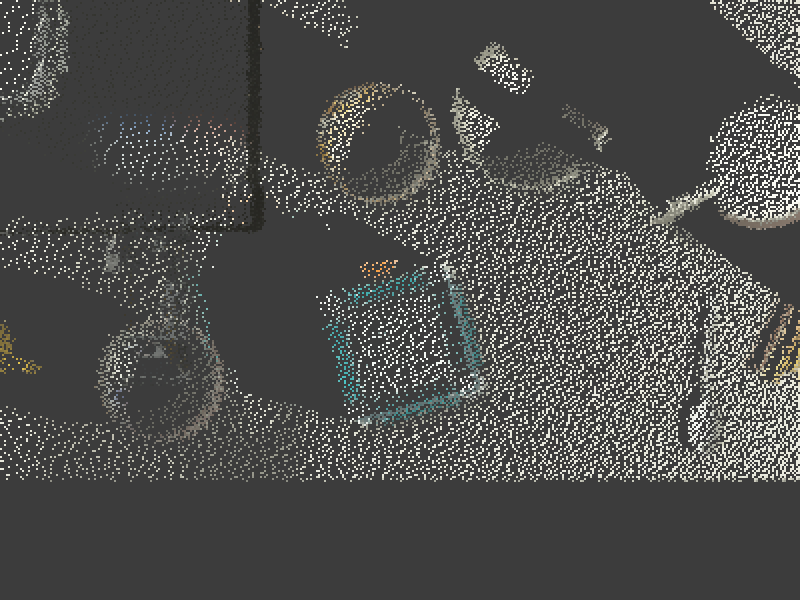

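```bash
cat >> h.py <<'E'
from scipy.spatial.transform import Rotation as Ro
def tool():
    s=read_state(); return np.array(s["eef_pos"]),Ro.from_euler("xyz",s["eef_rot"])
def go(p,ang):
    """ang: world angle of jaw axis (mod pi), tool down. returns rotvec & shift in tool frame"""
    q,R=tool()
    M=R.as_matrix(); z=M[:,2]; a=np.arctan2(z[1],z[0])
    da=(ang-a+np.pi/2)%np.pi-np.pi/2; a2=a+da
    zt=np.array([np.cos(a2),np.sin(a2),0]); xt=np.array([0,0,-1.]); yt=np.cross(zt,xt)
    Rt=np.stack([xt,yt,zt],1)
    rv=Ro.from_matrix(M.T@Rt).as_rotvec()
    print("pos",q.round(1),"rotvec",rv.round(4),"deg",np.degrees(np.linalg.norm(rv)).round(1),"shift(old axes)",(M.T@(np.array(p)-q)).round(1),"shift(new axes)",(Rt.T@(np.array(p)-q)).round(1))
    print("force",np.array(read_state()["wrist_force"]).round(1))
E
python3 - <<'E'
from h import *
q,R=tool(); print(R.as_matrix().round(3))
go([500,-250,260],np.radians(103))
im,d=camera("wrist"); cv2.imwrite("pics/w0.png",im); print(camera_params("wrist"))
E
```

```text
[[-0.  0.  1.]
 [-0.  1. -0.]
 [-1. -0. -0.]]
pos [550.   -0.  205.4] rotvec [1.3439 0.     0.    ] deg 77.0 shift(old axes) [ -54.6 -250.   -50. ] shift(new axes) [ -54.6 -104.9  232.3]
force [ 0.3 -0.4  0.6]
{'fx': 309.70691628693146, 'fy': 309.70691628693146, 'cx': 318.583844824896, 'cy': 200.53184432032336, 'T': array([[ 9.99999726e-01,  7.60890572e-05,  7.36074329e-04,
         5.49742152e+02],
       [ 2.75613331e-04, -9.61429196e-01, -2.75052405e-01,
         7.99333860e+01],
       [ 6.86754872e-04,  2.75052532e-01, -9.61428954e-01,
         3.85524813e+02],
       [ 0.00000000e+00,  0.00000000e+00,  0.00000000e+00,
         1.00000000e+00]])}
```

View pics/w0.png

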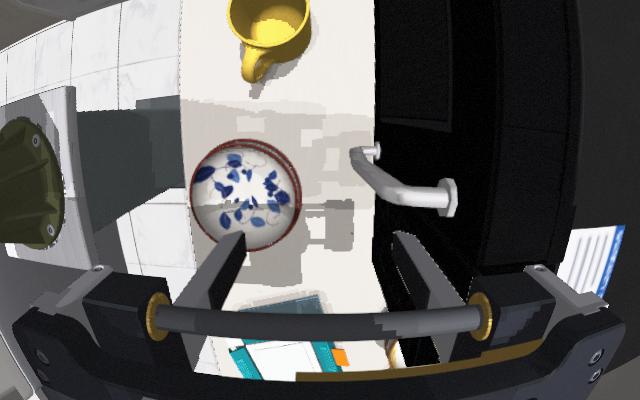

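play_rows:
  motion: [0,0,0,0,-0.045,-0.006,1,0,0,0,0,-0.045,-0.006,1,0,0,0,0,-0.045,-0.006,1,0,0,0,0,-0.045,-0.006,1,0,0,0,0,-0.045,-0.006,1,0,0,0,0,-0.045,-0.006,1,0,0,0,0,-0.04,-0.006,1,-0.113,0,0,0,0,0,1,-0.113,0,0,0,0,0,1,0,0,0,0,0,0,1]

```text
clock: 2.0
eef_pos: [505.7, -322.6, 204.9]
eef_rot: [0.157, 1.57, 0.392]
wrist_force: [0.7, 0.8, 0.6]
finger_gap: 17.7
```

```bash
python3 - <<'E'
from h import *
print(read_state()["clock"],read_state()["finger_gap"]); P=camera_params("wrist");T=np.array(P["T"])
im,d=camera("wrist"); cv2.imwrite("pics/w1.png",im); np.save("w1d.npy",d)
for n in ["food_box","section1_pad","section2_pad","section3_pad","section4_pad"]:
    for r in place_of("wrist",n)[:4]:
        p=T@np.append(r["at"],1); print(n,round(r["conf"],2),p[:3].round(1))
# teal mask & white
v,u=np.mgrid[:400,:640]; dx=u-P["cx"];dy=v-P["cy"];r=np.hypot(dx,dy)+1e-9;th=r/P["fx"]
k=np.tan(th)/r
X=np.stack([dx*k*d,dy*k*d,d],-1)@T[:3,:3].T+T[:3,3]
X[th>1.3]=0
np.save("X.npy",X)
hsv=cv2.cvtColor(im,cv2.COLOR_BGR2HSV)
teal=(hsv[...,0]>82)&(hsv[...,0]<98)&(hsv[...,1]>80)&(X[...,2]>60)&(X[...,2]<85)&(np.hypot(X[...,0]-505,X[...,1]+248)<110)
pts=X[teal][:,:2].astype(np.float32); print(len(pts),cv2.minAreaRect(pts))
og=(hsv[...,0]>5)&(hsv[...,0]<20)&(hsv[...,1]>150)&(np.hypot(X[...,0]-505,X[...,1]+248)<110)&(X[...,2]>50)
print("tab",og.sum(),X[og].mean(0))
go([566,-235,120],np.radians(13))
E
```

```text
2.0 17.695288652698782
food_box 0.64 [ 501.9 -248.7    7.4]
section1_pad 0.71 [ 557.5 -231.9   76.2]
section1_pad 0.68 [ 519.1 -308.    79.1]
section2_pad 0.9 [ 518.8 -311.6   79.2]
section3_pad 0.6 [ 444.4 -268.8   76.7]
section3_pad 0.44 [ 486.6 -193.    77.7]
section4_pad 0.58 [ 487.8 -194.3   78.3]
7754 ((502.75830078125, -249.9849395751953), (146.29994201660156, 145.78822326660156), 14.905296325683594)
tab 1773 [ 523.19951216 -279.93751406  251.14769435]
pos [ 506.1 -321.7  205.1] rotvec [0.0056 0.0008 0.0002] deg 0.3 shift(old axes) [85.2 70.6 78.2] shift(new axes) [85.1 71.  77.9]
force [-0.4  0.8 -0.4]
```

View pics/w1.png

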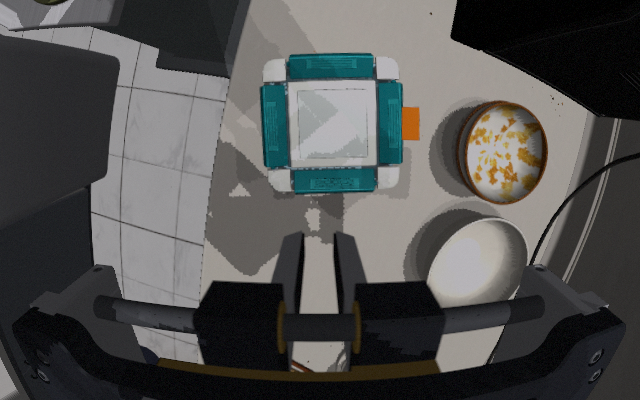

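```bash
cat >> h.py <<'E'
C=np.array([502.5,-250.5]); YAW=np.radians(15)
def sec(i,r,z):
    a=YAW-(i-1)*np.pi/2
    return [C[0]+r*np.cos(a),C[1]+r*np.sin(a),z]
E
python3 -c "
from h import *
go(sec(1,62,100),YAW)"
```

```text
pos [ 506.1 -321.7  205.1] rotvec [-0.0293  0.0008  0.0002] deg 1.7 shift(old axes) [105.2  72.   74.8] shift(new axes) [105.1  69.8  77. ]
force [-0.4  0.8 -0.4]
```

play_rows:
  motion: [-0.03,0,0,0.01,0.017,0.018,1,0,0,0,0.03,0.017,0.019,1,0,0,0,0.03,0.017,0.019,1,0,0,0,0.025,0.014,0.016,1,0,0,0,0,0,0,1,0,0,0,0,0,0,1]

```text
clock: 2.9
eef_pos: [562.3, -237.6, 109.1]
eef_rot: [-0.835, 1.566, -0.577]
wrist_force: [-0.9, -0.0, 0.7]
finger_gap: 0.5
```

```bash
python3 -c "
from h import *
print(read_state()['clock'],read_state()['finger_gap']);go(sec(1,62,85),YAW)"
```

```text
2.9 0.49955641435652764
pos [ 562.3 -237.6  109.1] rotvec [-0.0034  0.0031  0.0034] deg 0.3 shift(old axes) [24.1  3.1  0.8] shift(new axes) [24.1  3.   0.9]
force [-0.9 -0.   0.7]
```

Go down to 85 mm, then verify position with a wrist picture.

play_rows:
  motion: [0,0,0,0.012,0.0015,0.0005,1,0,0,0,0.01,0.0015,0.0005,1,0,0,0,0,0,0,1]

```text
clock: 3.2
eef_pos: [562.6, -236.2, 87.8]
eef_rot: [-0.805, 1.563, -0.549]
wrist_force: [-1.1, 1.0, -0.5]
finger_gap: 0.2
```

```bash
python3 - <<'E'
from h import *
go(sec(1,62,66.5),YAW)
im,d=camera("wrist"); cv2.imwrite("pics/w2.png",cv2.resize(im[100:400,120:520],None,fx=2,fy=2))
E
```

```text
pos [ 562.6 -236.2   87.8] rotvec [-0.0057  0.0056  0.0059] deg 0.6 shift(old axes) [21.3  1.9  0.1] shift(new axes) [21.3  1.7  0.3]
force [-1.1  1.  -0.5]
```

View pics/w2.png

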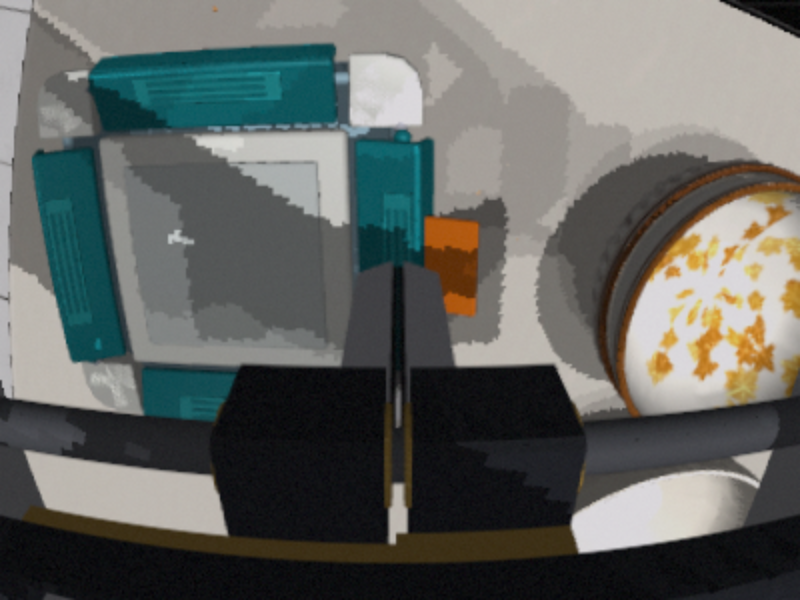

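play_rows:
  motion: [0,0.004,0.004,0.004,0.001,0,1,0,0,0,0.004,0.001,0,1,0,0,0,0.003,0,0,1,0,0,0,0.003,0,0,1,0,0,0,0.003,0,0,1]

```text
clock: 3.75
eef_pos: [563.3, -235.5, 72.4]
eef_rot: [-0.705, 1.564, -0.45]
wrist_force: [1.7, 3.1, 10.9]
finger_gap: 0.6
```

play_rows:
  motion: [0,0,0,0.003,0,0,1,0,0,0,0.002,0,0,1,0,0,0,0.001,0,0,1]

```text
clock: 4.05
eef_pos: [564.0, -235.5, 67.0]
eef_rot: [-0.663, 1.562, -0.408]
wrist_force: [-5.3, 2.4, 14.2]
finger_gap: 0.5
```

play_rows:
  motion: [0,0,0,0.001,0,0,1,0,0,0,0,0,0,1]

```text
clock: 4.25
eef_pos: [564.0, -235.5, 67.4]
eef_rot: [-0.681, 1.562, -0.425]
wrist_force: [-0.7, 0.2, 0.3]
finger_gap: 0.6
```

play_rows:
  motion: [0,0,0,-0.012,0,0,1,0,0,0,-0.015,0,0,1,0,0,0,-0.01,0,0,1,0,0,0,0,0,0,1]

```text
clock: 4.65
eef_pos: [563.7, -235.6, 108.0]
eef_rot: [-0.708, 1.561, -0.453]
wrist_force: [-0.3, -1.0, 0.0]
finger_gap: 0.6
```

```bash
cat >> h.py <<'E'
def wr(name,full=False):
    P=camera_params("wrist");T=np.array(P["T"]); im,d=camera("wrist")
    cv2.imwrite(f"pics/{name}.png",im if full else cv2.resize(im[40:340,120:520],None,fx=2,fy=2))
    v,u=np.mgrid[:400,:640]; dx=u-P["cx"];dy=v-P["cy"];r=np.hypot(dx,dy)+1e-9;th=r/P["fx"]; k=np.tan(th)/r
    X=np.stack([dx*k*d,dy*k*d,d],-1)@T[:3,:3].T+T[:3,3]
    for i in range(1,5):
        a=YAW-(i-1)*np.pi/2; e=np.array([np.cos(a),np.sin(a)]); t=np.array([-e[1],e[0]])
        q=X[...,:2]-C; rr=q@e; tt=q@t
        m=(abs(rr-63)<3)&(abs(tt)<38)&(X[...,2]<95)&(X[...,2]>40)&(th<1.2)
        print("sec",i,m.sum(),"z at pad",np.median(X[...,2][m]).round(1) if m.any() else None)
    return im,X
E
python3 - <<'E'
from h import *
print(read_state()["clock"])
go(sec(2,61,100),YAW); wr("w3")
E
```

```text
4.65
pos [ 563.7 -235.6  108. ] rotvec [-0.0067  0.0071  0.0061] deg 0.7 shift(old axes) [  7.9 -59.9 -62.6] shift(new axes) [  8.  -59.5 -63. ]
force [-0.3 -1.   0. ]
sec 1 500 z at pad 68.3
sec 2 247 z at pad 75.4
sec 3 676 z at pad 75.7
sec 4 835 z at pad 75.5
```

View pics/w3.png

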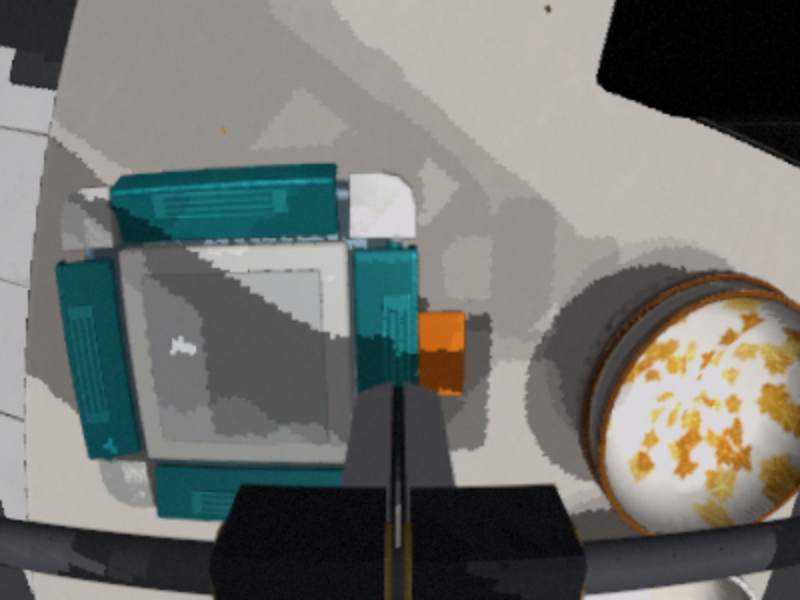

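play_rows:
  motion: [0,0.007,0.006,0,-0.015,-0.016,1,0,0,0,0,-0.016,-0.017,1,0,0,0,0,-0.016,-0.017,1,0,0,0,0.004,-0.01,-0.01,1,0,0,0,0.01,0,0,1,0,0,0,0,0,0,1]

```text
clock: 5.3
eef_pos: [518.1, -306.8, 90.3]
eef_rot: [2.258, 1.568, 2.514]
wrist_force: [-0.5, 0.3, -0.6]
finger_gap: 0.4
```

```bash
python3 -c "
from h import *
go(sec(2,61,84),YAW)"
```

```text
pos [ 518.1 -306.8   90.3] rotvec [-0.0056 -0.0021 -0.0025] deg 0.4 shift(old axes) [ 6.3 -2.6 -0.5] shift(new axes) [ 6.3 -2.6 -0.5]
force [-0.5  0.3 -0.6]
```

play_rows:
  motion: [0,0,0,0.005,-0.002,0,1,0,0,0,0.004,-0.001,0,1,0,0,0,0.003,0,0,1,0,0,0,0.003,0,0,1,0,0,0,0.003,0,0,1]

```text
clock: 5.8
eef_pos: [520.7, -308.6, 71.6]
eef_rot: [2.972, 1.569, -3.053]
wrist_force: [-0.7, -1.6, 2.1]
finger_gap: 0.2
```

play_rows:
  motion: [0,0,0,0.003,0,0,1,0,0,0,0.002,0,0,1,0,0,0,0.001,0,0,1]

```text
clock: 6.1
eef_pos: [521.1, -308.5, 67.0]
eef_rot: [-2.52, 1.569, -2.26]
wrist_force: [-8.7, 2.7, 19.5]
finger_gap: 0.3
```

play_rows:
  motion: [0,0,0,0.001,0,0,1,0,0,0,0,0,0,1]

```text
clock: 6.3
eef_pos: [521.1, -308.3, 67.4]
eef_rot: [-2.453, 1.569, -2.193]
wrist_force: [0.1, 0.1, -0.1]
finger_gap: 0.5
```

play_rows:
  motion: [0,0,0,-0.012,0,0,1,0,0,0,-0.015,0,0,1,0,0,0,-0.01,0,0,1,0,0,0,0,0,0,1]

```text
clock: 6.7
eef_pos: [521.5, -307.9, 107.9]
eef_rot: [-2.035, 1.57, -1.775]
wrist_force: [-0.7, 0.8, -0.2]
finger_gap: 0.5
```

```bash
python3 - <<'E'
from h import *
go(sec(3,62,100),YAW); wr("w4")
E
```

```text
pos [ 521.5 -307.9  107.9] rotvec [-0.0015 -0.0005  0.001 ] deg 0.1 shift(old axes) [  7.9  60.2 -65.6] shift(new axes) [  7.9  60.3 -65.5]
force [-0.7  0.8 -0.2]
sec 1 802 z at pad 68.3
sec 2 733 z at pad 68.4
sec 3 918 z at pad 75.6
sec 4 1005 z at pad 75.5
```

View pics/w4.png

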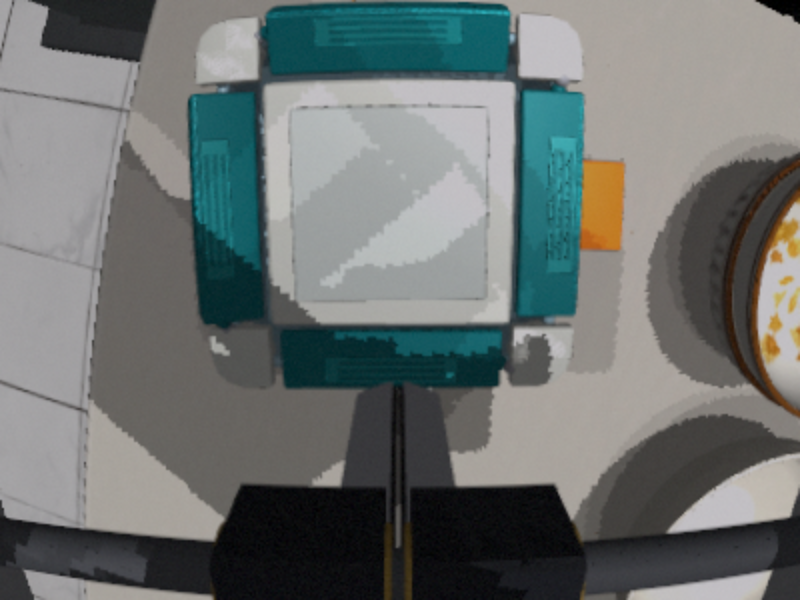

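play_rows:
  motion: [0,0,0,0,0.016,-0.017,1,0,0,0,0,0.017,-0.018,1,0,0,0,0,0.017,-0.019,1,0,0,0,0.004,0.01,-0.012,1,0,0,0,0.01,0,0,1,0,0,0,0,0,0,1]

```text
clock: 7.35
eef_pos: [439.1, -264.9, 90.7]
eef_rot: [2.741, 1.569, 3.001]
wrist_force: [-0.6, -0.7, -0.0]
finger_gap: 0.1
```

```bash
python3 -c "
from h import *
go(sec(3,62,84),YAW)"
```

```text
pos [ 439.1 -264.9   90.7] rotvec [-0.0016 -0.0018 -0.0008] deg 0.1 shift(old axes) [ 6.7 -2.5  3. ] shift(new axes) [ 6.7 -2.5  3. ]
force [-0.6 -0.7 -0. ]
```

play_rows:
  motion: [0,0,0,0.005,-0.002,0.003,1,0,0,0,0.004,0,0,1,0,0,0,0.003,0,0,1,0,0,0,0.003,0,0,1,0,0,0,0.003,0,0,1]

```text
clock: 7.85
eef_pos: [444.8, -267.3, 71.1]
eef_rot: [2.867, 1.569, 3.127]
wrist_force: [-3.2, 0.9, 8.0]
finger_gap: 0.4
```

play_rows:
  motion: [0,0,0,0.003,0,0,1,0,0,0,0.002,0,0,1,0,0,0,0.001,0,0,1]

```text
clock: 8.15
eef_pos: [445.1, -267.6, 66.9]
eef_rot: [3.121, 1.569, -2.902]
wrist_force: [-10.8, 6.1, 23.4]
finger_gap: 0.6
```

play_rows:
  motion: [0,0,0,0,0,-0.001,1,0,0,0,0,0,0,1]

```text
clock: 8.35
eef_pos: [444.5, -267.8, 67.5]
eef_rot: [-2.619, 1.57, -2.358]
wrist_force: [-0.4, -0.0, -0.0]
finger_gap: 0.3
```

play_rows:
  motion: [0,0,0,-0.012,0,0,1,0,0,0,-0.015,0,0,1,0,0,0,-0.01,0,0,1,0,0,0,0,0,0,1]

```text
clock: 8.75
eef_pos: [444.6, -267.9, 106.9]
eef_rot: [-2.895, 1.57, -2.634]
wrist_force: [-0.2, 0.5, 0.2]
finger_gap: 0.6
```

```bash
python3 - <<'E'
from h import *
go(sec(4,61,100),YAW); wr("w5")
E
```

```text
pos [ 444.6 -267.9  106.9] rotvec [-0.001  -0.0011  0.0003] deg 0.1 shift(old axes) [ 6.8 62.9 60.3] shift(new axes) [ 6.9 62.8 60.4]
force [-0.2  0.5  0.2]
sec 1 547 z at pad 68.4
sec 2 183 z at pad 68.4
sec 3 486 z at pad 68.4
sec 4 841 z at pad 75.6
```

View pics/w5.png

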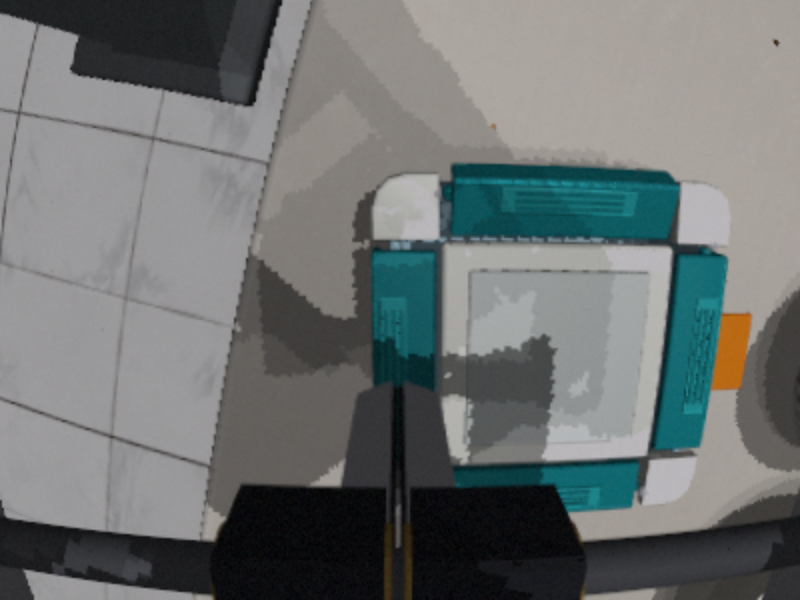

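play_rows:
  motion: [0,0,0,0,0.017,0.016,1,0,0,0,0,0.017,0.016,1,0,0,0,0,0.017,0.016,1,0,0,0,0.004,0.01,0.01,1,0,0,0,0.009,0,0,1,0,0,0,0,0,0,1]

```text
clock: 9.4
eef_pos: [484.7, -191.6, 89.5]
eef_rot: [2.665, 1.566, 2.925]
wrist_force: [1.0, 0.8, -0.7]
finger_gap: 0.4
```

```bash
python3 -c "
from h import *
go(sec(4,61,84),YAW)"
```

```text
pos [ 484.7 -191.6   89.5] rotvec [-0.002  -0.0042 -0.0022] deg 0.3 shift(old axes) [ 5.5 -0.5  2. ] shift(new axes) [ 5.5 -0.5  2. ]
force [ 1.   0.8 -0.7]
```

play_rows:
  motion: [0,0,0,0.005,0,0,1,0,0,0,0.004,0,0,1,0,0,0,0.003,0,0,1,0,0,0,0.003,0,0,1,0,0,0,0.002,0,0,1]

```text
clock: 9.9
eef_pos: [483.9, -193.9, 71.5]
eef_rot: [2.555, 1.567, 2.811]
wrist_force: [-0.1, 1.0, 1.8]
finger_gap: 0.3
```

play_rows:
  motion: [0,0,0,0.003,0,0,1,0,0,0,0.002,0,0,1,0,0,0,0.001,0,0,1]

```text
clock: 10.2
eef_pos: [484.0, -194.3, 66.9]
eef_rot: [2.508, 1.568, 2.764]
wrist_force: [-9.2, 6.3, 25.5]
finger_gap: 0.4
```

play_rows:
  motion: [0,0,0,0,0,0,1,0,0,0,0,0,0,1]

```text
clock: 10.4
eef_pos: [483.9, -194.5, 67.4]
eef_rot: [2.515, 1.568, 2.771]
wrist_force: [0.2, -0.6, -0.0]
finger_gap: 0.4
```

play_rows:
  motion: [0,0,0,-0.012,0,0,1,0,0,0,-0.02,0,0,1,0,0,0,-0.04,0,0,1,0,0,0,-0.03,-0.03,0,1,0,0,0,0,-0.045,0,1,0,0,0,0,-0.045,0,1,0,0,0,0,-0.01,0,1,0,0,0,0,0,0,1,0,0,0,0,0,0,1]

```text
clock: 11.3
eef_pos: [517.3, -324.3, 178.0]
eef_rot: [-2.903, 1.569, -2.646]
wrist_force: [-0.9, -0.2, -1.0]
finger_gap: 0.2
```

```bash
python3 - <<'E'
from h import *
im,X=wr("w6",True); print(read_state()["clock"])
hsv=cv2.cvtColor(im,cv2.COLOR_BGR2HSV)
teal=(hsv[...,0]>82)&(hsv[...,0]<98)&(hsv[...,1]>80)&(X[...,2]>60)&(X[...,2]<85)&(np.hypot(X[...,0]-505,X[...,1]+248)<110)
print(cv2.minAreaRect(X[teal][:,:2].astype(np.float32)))
c,dd=camera("side"); T=np.array(camera_params("side")["T"])
for n in ["food_box","mug","spoon","bird_bowl"]:
    for r in place_of("side",n)[:1]: print(n,(T@np.append(r["at"],1))[:3].round(1))
E
```

```text
sec 1 500 z at pad 68.4
sec 2 472 z at pad 68.3
sec 3 509 z at pad 68.3
sec 4 498 z at pad 68.3
11.35
((503.0172424316406, -250.29995727539062), (140.85105895996094, 141.03773498535156), 15.627339363098145)
food_box [ 507.3 -246.9    4.9]
mug [497.9 168.4   3.5]
spoon [ 477.5 -556.6    1.2]
bird_bowl [479.2 328.6   2.5]
```

View pics/w6.png

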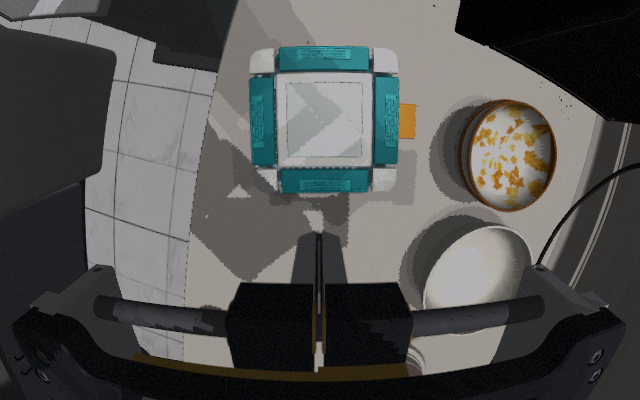

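All four sections are flush, at 68.3 mm at the pads. The box centre moved only about 0.4 mm between measurements, and the gripper is clear.

```bash
python3 -c "
from cell import *
print(sign_off())"
```

```text
the job is handed in; nothing more can be done
None
```

All four rim sections are shut, and I handed the job in at about 11.4 s of the 45 s allowed. I pressed them with the closed fingertips, starting with the orange-tab section on the box's +x side (world frame) and going clockwise from above: −y, −x, then +y.

- **Sections:** after each press, the wrist camera's depth image showed that section's pad about 68.3–68.4 mm above the worktop, down from about 75.5 mm. The stated height when shut is 68 mm. In the last picture all four sections were flush.
- **Forces:** the upward force at the end of the presses was at most about 25 N. That is an end-of-move reading, so it may miss brief peaks.
- **Box:** the outline of the teal sections stayed centred within 0.4 mm. Its measured yaw went from 14.9° to 15.6°; I put that down to the outline changing as the flaps closed, but I did not check it separately.
- **Mug, spoon and bowls:** I did not go near them. The last side-camera estimates for the mug, spoon and bird bowl matched the first ones to within about 4 mm, which is the accuracy of that method.

None of the final checks failed. The arm was clear of the box, with the fingertips about 110 mm above the lid, when I handed in.

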